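Load and clamp a wood sample in the desktop engraver

ROBOT

A 6-joint arm with a two-finger parallel gripper is mounted at the origin on a cart in front of the work surface, level with it; the furniture and walls round the work are solid. World frame = base frame: x ahead of the robot, y to its left, z up, the work surface at z = 0. Lengths are in mm, angles in rad, forces in N, time in s.
With the tool pointing down it reaches from about 350 to 975 mm from the base axis. Payload 7.1 kg.
Tool frame: the origin (TCP) lies midway between the tips of the shut fingers; the grasp point (between the pads) lies 19 mm behind it; z points along the fingers, y is the line along which they close (so a half turn about z gives the same grasp; the last joint's range is limited). The gripper opens to 88 mm and grips with 3 to 60 N. Pads are 20 mm wide; open, the fingers measure 115 mm over their backs; the gripper's body (75 mm by 178 mm) begins 61 mm behind the grasp point.
Start: joints at [1.154, 0.423, 1.63, -0, 1.089, -0.019], TCP at [242.087, 576.193, 222.675] pointing down, gripper open.
Joint ranges: [-3, 3], [-0.9, 2.11], [0.09, 2.58], [-1.31, 4.45], [0.11, 2.69], [-2.54, 2.54]. Speed limits (rad/s): [2.39, 2.39, 3.01, 3.14, 3.14, 3.14].

INTERFACE

Orientations are given as a rotation vector (axis times angle).
In Python, from workcell import ctrl gives the robot as it stands. The module is installed in compiled form; this text tells all that it offers.
- The arm moves only by the tool apply_moves, never from a script. Its argument "targets" is a list of rows, each a list of 3 entries, a list of its own where there are three numbers: the opening, from -1 (shut) to 1 (fully open), then the shift along the tool's x, y, z normalised to -1 to 1, where 1 is 5 cm, then the turn, a rotation vector about the tool's x, y, z normalised to -1 to 1, where 1 is 90 degrees. In form: [[jaw, [x, y, z], [wx, wy, wz]], ...]. A call has 1 to 8 rows; each row shifts and turns the commanded pose from where the row before left it, along the tool's axes as they then stand; what a row does not reach is not made up. A row lasts 1/8 s, in which the tool goes at most 62.5 mm and 10.7 degrees, less where a joint would pass 70% of its speed; a pose out of reach is approached as far as the arm can. A call with a number of a shift or a turn outside -1 to 1 is refused whole. A call with a gripper value outside its range is refused whole. The fingers move at their own pace and stop on an object; the grip force is fixed at half the most. Time passes only in rows, so rows that do not move let the fingers close. It gives the time, the measured TCP pose, the force, the opening and the grip force at its end, in the units of the state.
- ctrl.get_obs(): the state, without advancing time (a new reading comes with each control period).
- ctrl.get_image(name): name is "scene" or "top" or "wrist"; returns a dict with "pixels" (400x640x3 uint8, blue, green, red), "camera_matrix" (3x3 intrinsics, pixels), "view" (4x4, takes a point from world to camera coordinates); the wrist camera has in their place "hand_eye" (4x4, takes a point from camera to tool coordinates, whose origin is the TCP and whose axes are the flange's). Camera axes: x right, y down, z forward; pixel columns grow to the right and rows downward; lengths in mm; the calibration is good to about 2 mm. A picture is of the moment at which its call begins: read the wrist's pose just before it. There is no depth.
- ctrl.close_job(): hands the job in; it is judged then, once.
Trained networks look in the newest picture that a camera, given by its name, has taken for a name from the list of things; names that differ only in an ending like _2 or _b are one class to them, and where a whole thing is asked for, a point or a joint stands for the part that bears it (a point fixed in the world has none). Each returns a list of dicts, best first, with "score" (0 to 1); they miss things now and then, are a little off and sometimes report something else, mostly with a low value. They report only what shows in the picture. A call takes as long as a camera call. They do not tell look-alikes from the thing itself.
- ctrl.masks_of(label, camera): "region" (400x640 bool, what is visible of it) and "bbox" ([left, top, right, bottom] in pixels, round what is visible of it).
- ctrl.pinpoint(label, camera): "xy" ([column, row] in pixels: a listed point, or the origin of a listed thing).
The state is a dict: "t": time; "qpos": joint angles; "qvel": joint speeds; "joint_torque": joint torques, N m; "ee_pos": TCP position; "orientation": TCP orientation; "ft_force": force on the tool from outside, world axes, zero at the start; "moment": the same for the moment, N m; "width": finger opening in mm; "grasp_force": force on a finger pad.
Only numpy, scipy, OpenCV 4.12 (cv2) and the standard library are available. Lean on these libraries where they do the work, as an engineer would, in place of code of your own. Each camera call takes 0.05 s, during which the arm holds its last target. There are 200 camera calls.

TASK

Get the pale wood sample on the desktop engraver's bed ready for marking: fully raise the red-tipped hold-down lever on the right of the engraver's head, and with the lever up slide the sample under the foot until it is fully home against the end stop and flush along the left guide rail. Then lower the lever all the way so that the foot clamps the sample there. Leave the mug, coaster, tape measure and dark wood sample where they are.

Things in the scene. Friction and masses are not known exactly. Their poses are not given: they have to be found in the camera images.
- engraver: small white and grey desktop engraver, fixed to the desk. Origin at desk height under its head; x points to its back (the feed direction), y to its left, z up. Coordinates below are in this frame, in mm. Base x -190 to 120, y -90 to 90; flat aluminium bed with its top at z = 35, from x = -184 to 30
- home (a point): point on the bed (30, 0, 35) where the middle of the sample's leading edge lies when it is fully home and flush; axes as the engraver's. It lies at the foot of the steel end stop, which is 16 mm high, its front face at x = 30, y from -42 to 24
- guide_rail (a point): front end of the steel guide rail on the left of the bed, at the bottom of its inner face (-178, 24, 35); the rail is 12 mm wide and 14 mm high and runs along the engraver's x to the end stop; two black thumb screws stand outside it, up to 21 mm above the bed
- head_front (a point): middle of the front face of the white head that overhangs the bed (-29, 0, 119); head x -29 to 117, y -46 to 46, z 84 to 154, black motor on it (radius 25 at x = 2, y = 0) up to z = 176; the lever is on its right side
- lever (a joint): hold-down lever: 0 = fully down (points forward to the engraver's -x, 30 degrees above level; foot 6 mm above the bed, so that the sample cannot pass), 1.15 rad = fully up (96 degrees, just past upright; foot 23 mm above the bed). Stays where it is left; takes 2 to 5 N at the tip
- lever_hinge (a point): point on the lever's hinge axis (parallel to the engraver's y) level with the middle of its red grip, 76 mm to the right of the head's middle; engraver frame (20, -76, 122) mm
- lever_tip (a point): point inside the lever's red grip, on its middle line, 60 mm from the hinge axis; the grip runs from 36 to 70 mm from the hinge, is 16 mm wide (along y) and 10 mm thick; 22 mm of free air between the grip and the side of the head
- pale_sample: the pale wood sample block, 48 x 110 x 12 mm, lying loose on the bed in front of the foot; origin at the middle of its underside; its y runs along its length, +y towards the end that goes in first; its -x side goes against the guide rail
- sample_lead (a point): middle of the lower edge of the pale sample's leading end, 55 mm from its origin along its y
- dark_sample: dark wood sample block, 48 x 110 x 12 mm, lying on the desk right of the engraver; bystander, origin at the middle of its underside
- coaster: green square coaster, 96 x 96 x 9 mm, left of the engraver; bystander, origin at the middle of its underside
- mug: red and white mug, 82 mm wide and 92 mm high, standing on the coaster; bystander, origin at the underside, 16 mm from its axis
- tape_measure: yellow tape measure, 33 x 80 x 61 mm, standing on the desk right of the engraver; bystander, origin at its underside
- foot: the U-shaped steel hold-down foot under the head, 52 x 40 mm, engraver x -22 to 28, toes turned up at the front; origin at the underside of its bar, engraver frame (23, 0) mm; its z shows how high its sole stands; sprung, it presses a clamped sample with about 4 N
There are look-alikes about, which are no part of the job. What is shaped like the pale_sample but green is not meant.

How it is judged (in metres and radians):
On the way, in this order (a step that is already met when the one before it is completed fails the run):
1. the hold-down lever is raised (above 0.95 rad) (value of joint lever above 0.95 rad), for 0.2 s.
2. with the lever still up, the pale sample lies home against the stop and flush along the guide rail (each within 3 mm and the length within 0.045 rad) (value of joint lever above 0.85 rad and x of sample_lead in the frame of home between -0.003 and 0.004 m and y of sample_lead in the frame of home between -0.003 and 0.004 m and z of sample_lead in the frame of home below 0.004 m and angle between the y axis of pale_sample and the x axis of engraver, either way round below 0.045 rad and angle between pale_sample's own z axis and vertical below 0.06 rad), for 0.2 s.
At the end, for the whole second after the job is handed in: the pale sample lies flat at rest with its leading end within 3 mm of the stop and its left side within 3 mm of the guide rail, square within 0.045 rad; the lever is down (below 0.15 rad) and the foot presses on the sample with more than 2 N (x of sample_lead in the frame of home between -0.003 and 0.004 m and y of sample_lead in the frame of home between -0.003 and 0.004 m and z of sample_lead in the frame of home below 0.004 m and angle between the y axis of pale_sample and the x axis of engraver, either way round below 0.045 rad and angle between pale_sample's own z axis and vertical below 0.06 rad and value of joint lever below 0.15 rad and contact force between foot and pale_sample above 2 N and linear speed of pale_sample below 0.01 m/s); the robot touches nothing.
It fails at once if the dark wood sample is shifted by more than 15 mm (distance of dark_sample from where it was at the start of the episode above 0.015 m).
It fails at once if the mug is shifted by more than 15 mm (distance of mug from where it was at the start of the episode above 0.015 m).
It fails at once if the coaster is shifted by more than 15 mm (distance of coaster from where it was at the start of the episode above 0.015 m).
It fails at once if the tape measure is shifted by more than 15 mm (distance of tape_measure from where it was at the start of the episode above 0.015 m).
It fails at once if the mug is tipped by more than 20 degrees (angle between mug's own z axis and vertical above 0.35 rad).
It also fails if it takes over 53 s, if anything falls off the work surface, if the arm or the gripper's body presses on something with over 40 N, if the wrist force passes 120 N, or if a joint passes its speed limit or range.

## Working session

There is one attempt and no reset: what is moved stays moved. The work goes in short steps, Python scripts to look and compute and a tool call to move; the robot and the scene stay as the last step left them, time stands still between calls to the robot, and variables do not carry over. Pictures are saved under pics/ and viewed, at most 10 in all, crops included, and the job is handed in when it is done.

Besides the shell and the picture viewer there is one more tool, called as name(argument=value, ...) on one line, values as JSON. apply_moves: Moves the arm, as the interface text tells. Scaled input: -1 to 1 covers 5 cm each way for a shift and 90 degrees each way for a turn. Its arguments: {"type":"object","properties":{"targets":{"type":"array"}},"required":["targets"]}

```bash
mkdir -p pics
cat > h.py <<'E'
from workcell import ctrl
import numpy as np, cv2
from scipy.spatial.transform import Rotation as R
def grab(n,save=None):
    im=ctrl.get_image(n)
    if save: cv2.imwrite('pics/'+save,im['pixels'])
    return im
def ray(im,uv):
    V=np.array(im['view']);K=np.array(im['camera_matrix'])
    d=V[:3,:3].T@np.linalg.solve(K,[uv[0],uv[1],1.]);c=-V[:3,:3].T@V[:3,3];return c,d
def onz(im,uv,z):
    c,d=ray(im,uv);return c+d*(z-c[2])/d[2]
def proj(im,p):
    V=np.array(im['view']);K=np.array(im['camera_matrix']);q=K@(V[:3,:3]@np.asarray(p,float)+V[:3,3]);return q[:2]/q[2]
E
python3 - <<'E'
from h import *
o=ctrl.get_obs();print(o['t'],o['ee_pos'],o['orientation'],o['width'])
Z=dict(engraver=0,home=35,guide_rail=35,head_front=119,lever_hinge=122,lever_tip=150,pale_sample=35,sample_lead=35,dark_sample=0,coaster=0,mug=9,tape_measure=0,foot=41)
for cam in('top','scene'):
    im=grab(cam,cam+'0.png')
    for k,z in Z.items():
        for r in ctrl.pinpoint(k,cam)[:3]:print(cam,k,round(r['score'],2),np.round(r['xy'],1),onz(im,r['xy'],z).round(0))
E
```

```text
0.0 [241.88158821 575.70573239 221.92924177] [-6.20748670e-01 -3.07931358e+00  2.25937416e-03] 88.31274435005106
top engraver 0.69 [298.6 168.6] [657.  85.   0.]
top engraver 0.62 [233.1 178.3] [626. 266.   0.]
top home 0.24 [362.  224.9] [501. -89.  35.]
top guide_rail 0.87 [291.3 241.3] [454.  99.  35.]
top head_front 0.86 [299.  178.2] [610.  79. 119.]
top lever_hinge 0.88 [322.3 154.1] [672.  22. 122.]
top lever_hinge 0.38 [303.4 209.8] [529.  66. 122.]
top lever_tip 0.54 [326.  166.8] [634.  12. 150.]
top pale_sample 0.95 [303.9 207.4] [545.  67.  35.]
top pale_sample 0.57 [415.5 230.3] [ 490. -231.   35.]
top sample_lead 0.66 [301.6 188.2] [597.  75.  35.]
top sample_lead 0.55 [398.6 223.5] [ 507. -186.   35.]
top sample_lead 0.2 [297.3 177.5] [626.  87.  35.]
top dark_sample 0.89 [356.2 169.9] [657. -75.   0.]
top dark_sample 0.46 [297.6 168.9] [656.  88.   0.]
top coaster 0.6 [296.2 171.2] [649.  92.   0.]
top mug 0.74 [239.4 175.2] [633. 248.   9.]
top tape_measure 0.56 [360.8 224.3] [505. -89.   0.]
scene engraver 0.91 [330.4 215.6] [646.  77.   0.]
scene home 0.84 [334.8 194.9] [676. 100.  35.]
scene guide_rail 0.79 [259.9 228.6] [470. 101.  35.]
scene head_front 0.7 [317.6 174.6] [622.  94. 119.]
scene lever_hinge 0.61 [359.  178.8] [681.  23. 122.]
scene lever_tip 0.61 [346.3 172.2] [648.  28. 150.]
scene pale_sample 0.89 [297.3 219.9] [551.  76.  35.]
scene pale_sample 0.76 [372.5 337.5] [ 481. -250.   35.]
scene sample_lead 0.89 [316.1 210.9] [604.  77.  35.]
scene sample_lead 0.69 [357.6 317.3] [ 488. -204.   35.]
scene sample_lead 0.58 [296.4 221.5] [547.  73.  35.]
scene dark_sample 0.78 [376.6 248. ] [659. -71.   0.]
scene coaster 0.89 [283.9 180.8] [636. 267.   0.]
scene mug 0.93 [282.8 181.6] [625. 255.   9.]
scene tape_measure 0.81 [326.6 282.4] [512. -84.   0.]
scene foot 0.61 [334.3 195.9] [668.  91.  41.]
```

Run:
```python
import cv2
a=cv2.imread('pics/top0.png')[110:280,200:460]; b=cv2.imread('pics/scene0.png')[130:370,220:440]
cv2.imwrite('pics/topc.png',cv2.resize(a,None,fx=3,fy=3,interpolation=cv2.INTER_CUBIC));cv2.imwrite('pics/scenec.png',cv2.resize(b,None,fx=2.5,fy=2.5,interpolation=cv2.INTER_CUBIC))
```

```text
(no output)
```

View pics/topc.png

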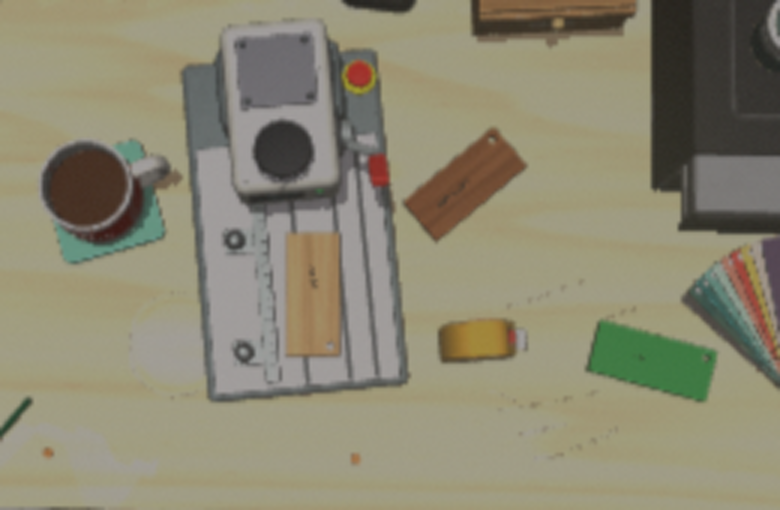

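View pics/scenec.png

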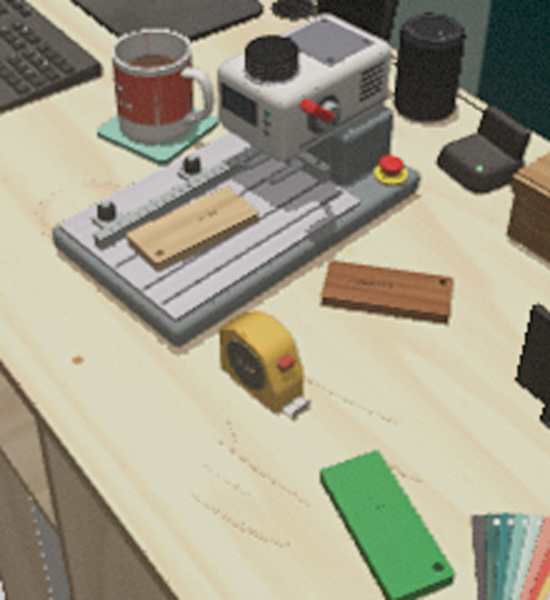

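The top view shows the following (full-image pixels):
- Pale wood sample on the bed at about (304,207). This matches the description, so I choose it.
- Green look-alike at (415,230) and dark sample at (356,170). Neither is wanted.
- Red lever grip at about (326,166), with the lever low.
- Tape measure at (360,224) and mug at (230,175).

Next I fit the engraver and sample poses.

```bash
cat > fit.py <<'E'
from h import *
from scipy.optimize import least_squares
P=dict(guide_rail=(-178,24,35),head_front=(-29,0,119),lever_hinge=(20,-76,122),home=(30,0,35),foot=(23,0,41),engraver=(0,0,0))
ims={c:ctrl.get_image(c) for c in('top','scene')}
obs=[]
for c in ims:
    for k,p in P.items():
        r=ctrl.pinpoint(k,c)
        if r and r[0]['score']>.5: obs.append((c,k,p,r[0]['xy']))
obs+=[('top','cr',(-190,-90,30),(335.3,237.3)),('top','cl',(-190,90,30),(271,243)),('scene','cr',(-190,-90,30),(292,264)),('scene','cl',(-190,90,30),(242.8,222))]
def T(v,p): c,s=np.cos(v[2]),np.sin(v[2]); return np.array([v[0]+c*p[0]-s*p[1],v[1]+s*p[0]+c*p[1],p[2]])
f=lambda v:np.concatenate([proj(ims[c],T(v,p))-uv for c,k,p,uv in obs])
s=least_squares(f,[645,80,.08],loss='soft_l1');v=s.x;print('engraver',v)
for o,r in zip(obs,f(v).reshape(-1,2)):print(o[0],o[1],r.round(1))
for c in ims:
    m=ctrl.masks_of('pale_sample',c)
    for q in m[:2]: print(c,q['score'],q['bbox'])
    rr=ctrl.pinpoint('lever_tip',c)
    if rr: print('tip',rr[0]['xy'],[ (a,proj(ims[c],T(v,(20-60*np.cos(np.radians(a)),-76,122+60*np.sin(np.radians(a))))).round(1)) for a in(30,45,60)])
E
python3 fit.py
```

```text
engraver [6.46941244e+02 8.76965821e+01 1.06756635e-01]
top guide_rail [ 1.6 -3.2]
top head_front [-0.4  0.1]
top lever_hinge [ 1.5 -1.6]
top engraver [-1.4  4.4]
scene guide_rail [0.6 2.1]
scene head_front [1.4 4.1]
scene lever_hinge [0.6 1.2]
scene home [-1.   0.2]
scene foot [-40.  -52.4]
scene engraver [ 1.1 -0.6]
top cr [ 1.5 -0.2]
top cl [-1.6  0. ]
scene cr [-1.6 -0.6]
scene cl [-3.4 -1.1]
top 0.87 [294.5, 185.9, 311.0, 229.6]
top 0.87 [396.3, 216.9, 442.6, 246.4]
tip [328.0, 169.5] [(30, array([327.4, 171.1])), (45, array([327.2, 166.4])), (60, array([326.8, 160.6]))]
scene 0.94 [271.8, 203.8, 323.8, 240.8]
tip [343.5, 171.1] [(30, array([342.9, 179.6])), (45, array([346.4, 172.8])), (60, array([350.8, 166.6]))]
```

apply_moves(targets=[[1,[0,0,-0.5],[0,0,-0.105]],[1,[0,0,-0.46],[0,0,-0.105]],[1,[0,0,0],[0,0,-0.105]],[0,[-0.5,-0.98,0],[0,0,0]],[0,[-0.5,-0.98,0],[0,0,0]],[0,[-0.5,-0.98,0],[0,0,0]],[0,[-0.5,-0.98,0],[0,0,0]],[0,[-0.5,-0.98,0],[0,0,0]]])

```text
t: 3.3
ee_pos: [391.0, 343.0, 270.9]
orientation: [-0.153, 3.137, 0.001]
ft_force: [0.3, 0.5, 0.9]
width: 44.6
grasp_force: 0.0
```

apply_moves(targets=[[0,[-0.5,-0.98,0],[0,0,0]],[0,[-0.5,-0.98,0],[0,0,0]],[0,[-0.5,-0.98,0],[0,0,0]],[0,[-0.5,-0.98,0],[0,0,0]],[0,[-0.5,-0.98,0],[0,0,0]],[0,[-0.5,-0.98,0],[0,0,0]],[0,[0,0,0],[0,0,0]]])

```text
t: 4.18
ee_pos: [569.5, 63.5, 270.6]
orientation: [-0.146, 3.138, -0.001]
ft_force: [-0.7, 0.3, -0.1]
width: 44.1
grasp_force: 0.0
```

```bash
cat >> h.py <<'E'
def wgrab(save=None):
    o=ctrl.get_obs();im=grab('wrist',save)
    H=np.array(im['hand_eye']);W=np.eye(4);W[:3,:3]=R.from_rotvec(o['orientation']).as_matrix();W[:3,3]=o['ee_pos']
    im['view']=np.linalg.inv(W@H);return im
E
python3 - <<'E'
from h import *
o=ctrl.get_obs();print(o['t'],o['ee_pos'],R.from_rotvec(o['orientation']).as_matrix().round(3).tolist())
im=wgrab('w1.png')
Z=dict(home=35,guide_rail=35,head_front=119,lever_hinge=122,lever_tip=152,pale_sample=35,sample_lead=35)
for k,z in Z.items():
    for r in ctrl.pinpoint(k,'wrist')[:2]:print(k,round(r['score'],2),np.round(r['xy'],1),onz(im,r['xy'],z).round(1))
E
```

```text
4.175 [569.52967612  63.5342926  270.60197404] [[-0.996, -0.093, 0.001], [-0.093, 0.996, -0.0], [-0.001, -0.0, -1.0]]
home 0.23 [336.4 213.8] [631.6  93.3  35. ]
guide_rail 0.95 [351.1  96.4] [471.3  94.8  35. ]
head_front 0.8 [332.9 226.2] [618.6  83.4 119. ]
lever_hinge 0.7 [272.9 264.6] [671.9  18.1 122. ]
pale_sample 0.88 [324.8 151. ] [544.1  68.   35. ]
pale_sample 0.82 [107.9  92.2] [ 495.5 -216.6   35. ]
sample_lead 0.8 [149.1 108.4] [ 510.7 -165.1   35. ]
```

View pics/w1.png

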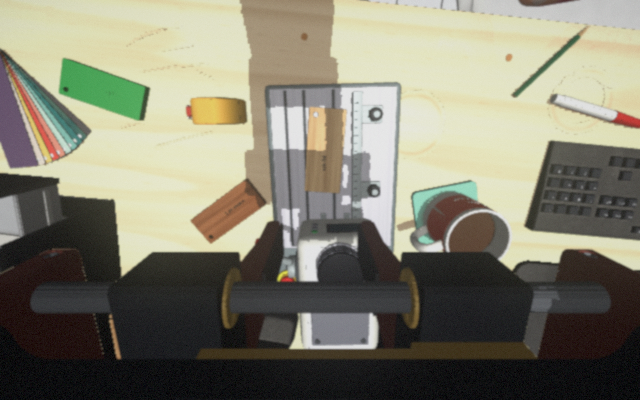

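The wrist view shows the bed from above: base front corners at about (266,87) and (399,83), the pale sample at (325,150) and the rail along column 357. The lever is hidden behind the finger.

```bash
cat > m2.py <<'E'
from h import *
import pickle
from scipy.optimize import least_squares
im=wgrab();g=im['pixels']
m=ctrl.masks_of('pale_sample','wrist');q=[x for x in m if 250<x['bbox'][0]<400][0]
c=max(cv2.findContours(q['region'].astype(np.uint8),0,1)[0],key=cv2.contourArea)
pts=np.array([onz(im,p,47)[:2] for p in c[:,0]],np.float32)
print('sample top rect',cv2.minAreaRect(pts))
for p in [(266,87),(399,83)]:print(onz(im,p,35).round(1))
v=np.array([646,87,.1])
cv2.imwrite('pics/w2c.png',cv2.resize(g[70:270,240:420],None,fx=4,fy=3,interpolation=cv2.INTER_CUBIC))
E
python3 m2.py
```

```text
sample top rect ((542.8804931640625, 67.6223373413086), (111.076416015625, 49.91510772705078), 1.0418167114257812)
[468.5 -11.4  35. ]
[446.8 157.   35. ]
```

View pics/w2c.png

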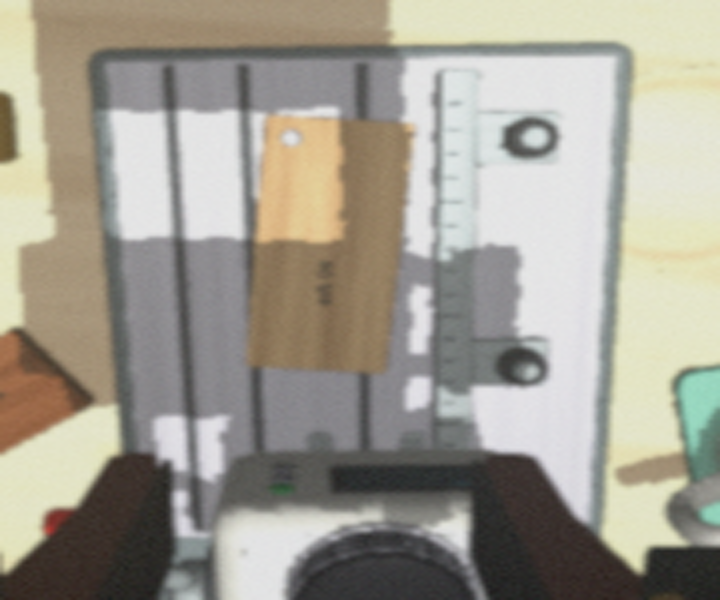

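Run:
```python
from h import *
im=wgrab()
C=lambda x,y:(240+x/4,70+y/3)
for n,p,z in [('railfront in',(441,70),49),('railfront out',(478,70),49),('rail in far',(436,418),49),('rail out far',(470,418),49),('bed FR',(103,58),35),('bed FL',(620,55),35),('slotA0',(168,66),35),('slotA1',(190,440),35),('slotB0',(242,66),35),('slotB1',(260,440),35),('slotC0',(361,66),35),('slotC1',(366,445),35),('headfrontR',(215,470),154),('headfrontL',(500,465),154)]:
    print(n,onz(im,C(*p),z).round(1))
P=dict(guide_rail=(-178,24,35),head_front=(-29,0,119))
for v in ([646,86,.1],[646,86,.093],[648,87,.107]):
    c,s=np.cos(v[2]),np.sin(v[2])
    print(v,[(np.array([v[0]+c*x-s*y,v[1]+s*x+c*y])).round(1).tolist() for x,y in [(-178,24),(-178,36),(-184,-84),(-184,84),(-29,-46),(-29,46),(20,-76)]])
```

```text
railfront in [466.7  95.2  49. ]
railfront out [465.5 106.6  49. ]
rail in far [616.7 112.5  49. ]
rail out far [615.6 124.1  49. ]
bed FR [471.5 -11.9  35. ]
bed FL [453.9 152.7  35. ]
slotA0 [472.7   9.   35. ]
slotA1 [640.8  28.   35. ]
slotB0 [470.3  32.7  35. ]
slotB1 [638.3  53.   35. ]
slotC0 [466.5  70.7  35. ]
slotC1 [637.1  91.1  35. ]
headfrontR [607.8  44.8 154. ]
headfrontL [598.8 116.5 154. ]
[646, 86, 0.1] [[466.5, 92.1], [465.3, 104.0], [471.3, -15.9], [454.5, 151.2], [621.7, 37.3], [612.6, 128.9], [673.5, 12.4]]
[646, 86, 0.093] [[466.5, 93.4], [465.4, 105.3], [470.6, -14.7], [455.0, 152.5], [621.4, 37.5], [612.9, 129.1], [673.0, 12.2]]
[648, 87, 0.107] [[468.5, 91.9], [467.2, 103.8], [474.0, -16.2], [456.1, 150.9], [624.1, 38.2], [614.3, 129.6], [676.0, 13.6]]
```

apply_moves(targets=[[1,[0,0,0],[0,0,-0.013]],[1,[0.3,-1,0],[0,0,0]],[1,[0,0,0],[0,0,0]],[1,[0,0,0],[0,0,0]]])

```text
t: 5.22
ee_pos: [559.1, 15.1, 270.8]
orientation: [-0.184, 3.136, 0.001]
ft_force: [-0.3, 0.2, -0.5]
width: 80.8
grasp_force: 0.0
```

```bash
cat >> h.py <<'E'
E0=np.array([646,90.5,.113])
def T(p,v=E0): c,s=np.cos(v[2]),np.sin(v[2]); return np.array([v[0]+c*p[0]-s*p[1],v[1]+s*p[0]+c*p[1],p[2]])
def inv(w,v=E0): c,s=np.cos(v[2]),np.sin(v[2]);d=np.asarray(w[:2])-v[:2];return np.array([c*d[0]+s*d[1],-s*d[0]+c*d[1],w[2]])
def ee():
    o=ctrl.get_obs();M=R.from_rotvec(o['orientation']).as_matrix()
    print('t',round(o['t'],2),'ee eng',inv(o['ee_pos']).round(1),'yaw err',round(np.arctan2(-M[0,1],M[1,1])-E0[2],4),'F',np.round(o['ft_force'],1),'w',round(o['width'],1))
E
python3 - <<'E'
from h import *
ee();im=wgrab('w3.png')
for k in('lever_tip','lever_hinge'):
    for r in ctrl.pinpoint(k,'wrist')[:2]:print(k,r['score'],np.round(r['xy'],1))
for a in(30,35,40,45):print(a,[proj(im,T((20-r*np.cos(np.radians(a)),-76,122+r*np.sin(np.radians(a))))).round(1) for r in(0,36,60,70)])
g=im['pixels'];cv2.imwrite('pics/w3c.png',cv2.resize(g[150:350,240:400],None,fx=3.5,fy=3,interpolation=cv2.INTER_CUBIC))
E
```

```text
t 5.22 ee eng [-94.8 -65.2 270.8] yaw err 0.0039 F [-0.3  0.2 -0.5] w 80.8
lever_tip 0.64 [305.1 256.6]
lever_tip 0.54 [374.6 237.8]
lever_hinge 0.88 [308.5 277.7]
30 [array([309.9, 277.6]), array([309.3, 261.1]), array([308.8, 248.6]), array([308.6, 242.9])]
35 [array([309.9, 277.6]), array([309.2, 263.7]), array([308.6, 253. ]), array([308.4, 248.1])]
40 [array([309.9, 277.6]), array([309.1, 266.4]), array([308.5, 257.7]), array([308.2, 253.7])]
45 [array([309.9, 277.6]), array([309.1, 269.2]), array([308.4, 262.6]), array([308.1, 259.6])]
```

View pics/w3c.png

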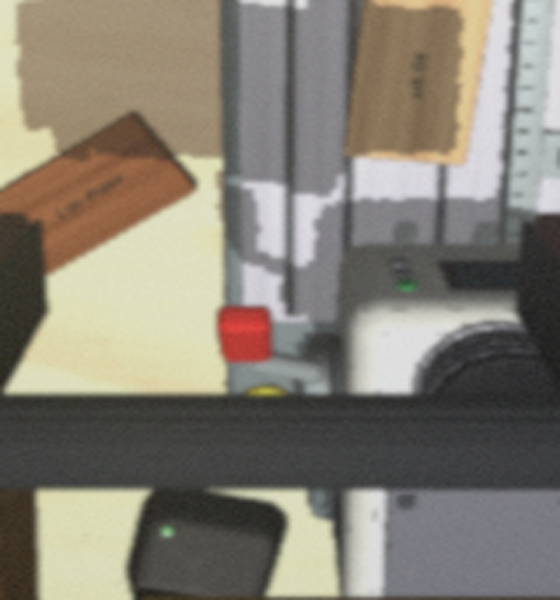

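The crop shows the red grip at full-image rows 253–271, centred on column 310. That matches the predicted column and a lever angle of about 40°.

apply_moves(targets=[[-0.4,[-0.73,-0.1,0],[0,0,0]],[-0.4,[-0.73,-0.1,0],[0,0,0]],[-0.4,[0,0,0.6],[0,0,0]],[-0.4,[0,0,0.6],[0,0,0]],[-0.4,[0,0,0],[0,0,0]]])

```text
t: 6.0
ee_pos: [631.1, 14.3, 208.2]
orientation: [0.186, -3.131, -0.001]
ft_force: [-0.3, -0.7, 0.7]
width: 41.6
grasp_force: 0.0
```

Run:
```python
from h import *
ee()
im=wgrab();s=grab('scene');t=grab('top')
a=cv2.resize(im['pixels'][180:330,240:400],(400,375));b=cv2.resize(s['pixels'][130:230,290:390],(375,375),interpolation=cv2.INTER_CUBIC)
cv2.imwrite('pics/a1.png',np.hstack([a,b]))
```

```text
t 6.0 ee eng [-23.4 -74.  208.2] yaw err 0.0054 F [-0.3 -0.7  0.7] w 41.6
```

View pics/a1.png

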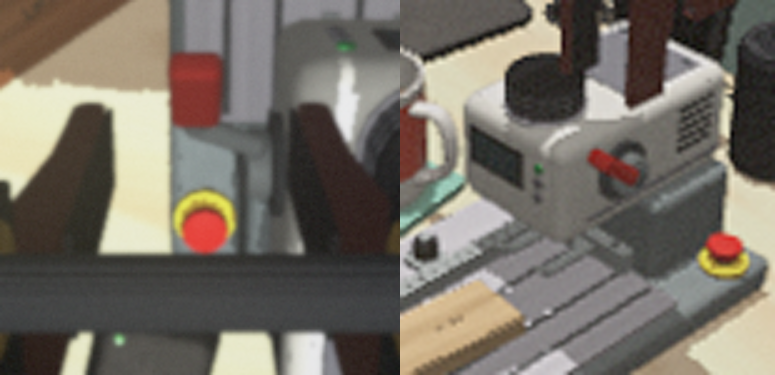

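The left half shows the red grip (columns 309–329, rows 202–230) midway between the two fingers. The right half shows the lever low on the head's right side.

apply_moves(targets=[[-0.4,[0,0,0],[0,0,0]],[-0.4,[0,0,0],[0,0,0]],[-0.4,[0,0,0],[0,0,0]]])

```text
t: 6.52
ee_pos: [632.8, 13.5, 211.2]
orientation: [-0.184, 3.135, -0.0]
ft_force: [0.5, 0.2, 0.4]
width: 26.2
grasp_force: 0.0
```

Run:
```python
from h import *
ee();im=wgrab()
p=lambda r,n,a,y=-76:proj(im,T((20-r*np.cos(a)+n*np.sin(a),y,122+r*np.sin(a)+n*np.cos(a)))).round(1).tolist()
for d in(30,35,40,45):
    a=np.radians(d);print(d,'frontlow',p(70,-5,a),'fronttop',p(70,5,a),'reartop',p(36,5,a))
g=cv2.cvtColor(im['pixels'],cv2.COLOR_BGR2HSV);m=(((g[...,0]<6)|(g[...,0]>174))&(g[...,1]>140)&(g[...,2]>70)).astype(np.uint8)
n,l,s,c=cv2.connectedComponentsWithStats(m)
print([(s[i].tolist(),c[i].round(1)) for i in range(1,n) if s[i,4]>80])
```

```text
t 6.53 ee eng [-21.8 -75.  211.2] yaw err 0.0043 F [0.5 0.2 0.4] w 26.2
30 frontlow [318.2, 182.7] fronttop [318.0, 191.8] reartop [318.1, 221.0]
35 frontlow [318.1, 188.0] fronttop [318.0, 198.3] reartop [318.0, 224.3]
40 frontlow [318.0, 194.1] fronttop [317.9, 205.4] reartop [318.0, 227.9]
45 frontlow [318.0, 200.8] fronttop [317.8, 213.1] reartop [318.0, 231.6]
[([0, 9, 51, 103, 514], array([27.4, 67.3])), ([310, 198, 20, 28, 506], array([319.2, 211.6])), ([315, 261, 16, 16, 215], array([322.4, 268.4]))]
```

apply_moves(targets=[[-0.4,[0,0,0.5],[0,0,0]],[-0.4,[0,0,0.5],[0,0,0]],[-0.4,[0,0,0.44],[0,0,0]],[-0.4,[0,0,0],[0,0,0]]])

```text
t: 7.08
ee_pos: [631.4, 13.5, 137.1]
orientation: [0.184, -3.133, -0.0]
ft_force: [0.4, 0.3, -0.5]
width: 26.4
grasp_force: 0.0
```

apply_moves(targets=[[-1,[0,0,0],[0,0,0]],[-1,[0,0,0],[0,0,0]],[-1,[0,0,0],[0,0,0]]])

```text
t: 7.45
ee_pos: [633.4, 13.0, 139.7]
orientation: [-0.184, 3.134, -0.001]
ft_force: [-0.1, -4.5, 1.3]
width: 16.2
grasp_force: 30.0
```

apply_moves(targets=[[-1,[-0.15,0,-0.144],[0,0,0]],[-1,[-0.18,0,-0.114],[0,0,0]],[-1,[-0.196,0,-0.078],[0,0,0]],[-1,[-0.208,0,-0.038],[0,0,0]],[-1,[-0.21,0,0],[0,0,0]],[-1,[-0.02,0,0],[0,0,0]],[-1,[0,0,0],[0,0,0]]])

```text
t: 8.32
ee_pos: [678.3, 18.2, 157.4]
orientation: [0.184, -3.131, 0.002]
ft_force: [-5.8, -5.8, 3.7]
width: 15.5
grasp_force: 30.0
```

Run:
```python
from h import *
ee()
```

```text
t 8.32 ee eng [ 24.  -75.5 157.4] yaw err 0.0047 F [-5.8 -5.8  3.7] w 15.5
```

apply_moves(targets=[[-0.4,[0,0,0],[0,0,0]],[-0.4,[0,0,0],[0,0,0]],[-0.4,[0,0,-0.5],[0,0,-0.003]],[-0.4,[0,0,-0.7],[0,0,0]],[-1,[0.6,0,-0.6],[0,0,0]],[-1,[0.9,0.1,0],[0,0,0]],[-1,[0.98,0.1,0],[0,0,0]],[-1,[0,0,0],[0,0,0]]])

```text
t: 9.32
ee_pos: [553.3, 14.4, 247.6]
orientation: [0.192, -3.134, -0.001]
ft_force: [0.7, 0.2, 0.7]
width: 0.8
grasp_force: 0.0
```

```bash
cat > samp.py <<'E'
from h import *
ee();im=wgrab()
ms=ctrl.masks_of('pale_sample','wrist')
for q in ms:
    c=max(cv2.findContours(q['region'].astype(np.uint8),0,1)[0],key=cv2.contourArea)
    pts=np.array([inv(onz(im,p,47))[:2] for p in c[:,0]],np.float32)
    print(round(q['score'],2),q['bbox'],[np.round(x,1) for x in cv2.minAreaRect(pts)],'x',pts[:,0].min(),pts[:,0].max(),'y',pts[:,1].min(),pts[:,1].max())
for k in('lever_tip','sample_lead','pale_sample','guide_rail'):
    for r in ctrl.pinpoint(k,'wrist')[:1]:print(k,round(r['score'],2),inv(onz(im,r['xy'],180 if k=='lever_tip' else 35)).round(1))
if __name__=='__main__':
    import sys
    if len(sys.argv)>1:
        s=grab('scene');a=cv2.resize(im['pixels'][60:300,200:440],(400,400),interpolation=cv2.INTER_CUBIC);b=cv2.resize(s['pixels'][130:270,230:390],(400,350),interpolation=cv2.INTER_CUBIC)
        cv2.imwrite('pics/'+sys.argv[1],np.hstack([a,np.vstack([b,np.zeros((50,400,3),np.uint8)])]))
E
python3 samp.py b1.png
```

```text
t 9.32 ee eng [-100.6  -65.2  247.6] yaw err 0.0093 F [0.7 0.2 0.7] w 0.8
0.8 [85.7, 65.5, 182.6, 133.0] [array([-187.3, -287.1]), array([105.8,  46.5]), np.float64(69.8)] x -224.25572 -149.72427 y -342.6729 -230.50581
0.78 [338.4, 125.6, 385.7, 213.6] [array([-104.1,  -11.1]), array([ 49.9, 111.3]), np.float64(85.3)] x -160.46571 -48.82385 y -39.602444 17.605555
lever_tip 0.35 [-68.1  62.4 180. ]
sample_lead 0.65 [-44.9 -16.2  35. ]
pale_sample 0.83 [-102.2  -13.4   35. ]
guide_rail 0.79 [-179.6   25.5   35. ]
```

View pics/b1.png

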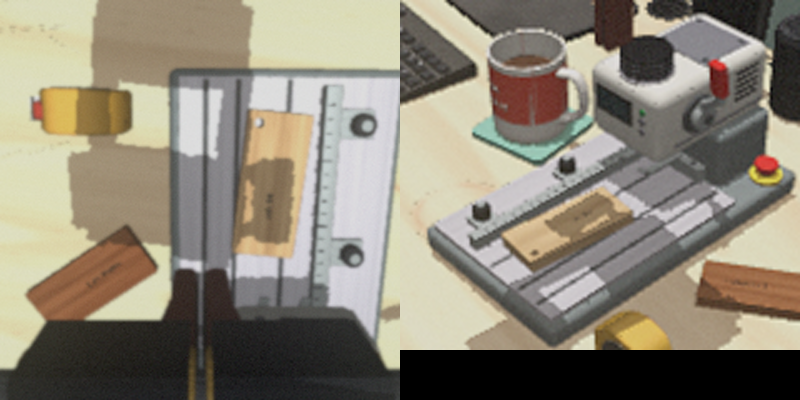

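The left half shows the shut fingers right of the sample, which is clear of the rail and turned about 5°. The right half shows the lever standing upright. I'll descend beside the sample and push it left.

apply_moves(targets=[[-1,[0.06,0,1],[0,0,0.006]],[-1,[0,0,1],[0,0,0]],[-1,[0,0,1],[0,0,0]],[-1,[0,0,0.9],[0,0,0]],[-1,[0,0,0.25],[0,0,0]],[-1,[0,0.12,0],[0,0,0]],[-1,[0,0.12,0],[0,0,0]],[-1,[0,0,0],[0,0,0]]])

```text
t: 10.68
ee_pos: [553.0, 26.2, 41.5]
orientation: [-0.178, 3.134, -0.0]
ft_force: [-0.1, 0.7, -0.4]
width: 0.4
grasp_force: 0.0
```

apply_moves(targets=[[-1,[0,0.08,0],[0,0,0]],[-1,[0,0.08,0],[0,0,0]],[-1,[0,0.06,0],[0,0,0]],[-1,[0,0.04,0],[0,0,0]],[-1,[0,0,0],[0,0,0]]])

```text
t: 11.3
ee_pos: [550.3, 38.7, 39.8]
orientation: [0.177, -3.136, -0.0]
ft_force: [0.1, 1.1, -0.4]
width: 0.5
grasp_force: 0.0
```

```bash
python3 samp.py
```

```text
t 11.3 ee eng [-100.9  -40.7   39.8] yaw err -0.0001 F [ 0.1  1.1 -0.4] w 0.5
0.75 [337.3, 133.5, 435.6, 259.9] [array([-127.7,   -5. ]), array([49.5, 69. ]), np.float64(88.0)] x -162.59753 -92.37745 y -30.104488 20.647673
pale_sample 0.9 [-105.9   -7.4   35. ]
guide_rail 0.88 [-178.1   23.3   35. ]
```

apply_moves(targets=[[-1,[0,0.05,0],[0,0,0]],[-1,[0,0.04,0],[0,0,0]],[-1,[0,0,0],[0,0,0]]])

```text
t: 11.98
ee_pos: [549.9, 43.2, 39.9]
orientation: [0.177, -3.137, 0.0]
ft_force: [-0.1, 0.4, 0.1]
width: 0.4
grasp_force: 0.0
```

apply_moves(targets=[[-1,[0,0.03,0],[0,0,0]],[-1,[0,0,0],[0,0,0]]])

```text
t: 12.22
ee_pos: [549.7, 44.6, 39.9]
orientation: [-0.177, 3.137, 0.0]
ft_force: [-0.2, 0.2, -0.2]
width: 0.6
grasp_force: 0.0
```

```bash
python3 samp.py
```

```text
t 12.22 ee eng [-100.8  -34.8   39.9] yaw err -0.0002 F [-0.2  0.2 -0.2] w 0.6
0.94 [336.9, 135.8, 429.3, 259.0] [array([-127.6,   -0.8]), array([48.7, 69.1]), np.float64(89.8)] x -162.0519 -92.91725 y -25.113121 23.59994
pale_sample 0.69 [-107.1   -1.1   35. ]
guide_rail 0.98 [-177.    25.9   35. ]
```

apply_moves(targets=[[-1,[0,0.03,0],[0,0,0]],[-1,[0,0,0],[0,0,0]]])

```text
t: 12.78
ee_pos: [549.6, 46.0, 39.9]
orientation: [0.177, -3.137, -0.0]
ft_force: [-0.4, -0.5, -0.3]
width: 0.2
grasp_force: 0.0
```

apply_moves(targets=[[-1,[0,0.03,0],[0,0,0]],[-1,[0,0,0],[0,0,0]]])

```text
t: 13.02
ee_pos: [549.5, 46.4, 39.9]
orientation: [-0.178, 3.136, -0.002]
ft_force: [0.5, -7.4, 0.2]
width: 0.3
grasp_force: 3.8
```

apply_moves(targets=[[-1,[0,-0.2,0],[0,0,0]],[-1,[0,0,-0.9],[0,0,0]],[-0.68,[0.86,0,0],[0,0,0]],[-0.68,[0.86,0,0],[0,0,0]],[-0.68,[0,0.78,0],[0,0,0]],[-0.68,[0,0,0.45],[0,0,0]],[-0.68,[0,0,0.45],[0,0,0]],[-0.68,[0,0,0],[0,0,0]]])

```text
t: 14.02
ee_pos: [459.6, 66.4, 38.9]
orientation: [0.177, -3.134, 0.0]
ft_force: [-0.7, -0.0, -0.1]
width: 14.1
grasp_force: 0.0
```

```bash
python3 samp.py;python3 - <<'E'
from h import *
im=grab('scene')
E
```

```text
t 14.03 ee eng [-187.9   -3.    38.9] yaw err -0.0003 F [-0.7 -0.  -0.1] w 14.1
pale_sample 0.74 [-106.1    2.1   35. ]
guide_rail 0.73 [-175.5   26.3   35. ]
```

apply_moves(targets=[[-0.68,[-0.25,0,0],[0,0,0]],[-0.68,[-0.2,0,0],[0,0,0]],[-0.68,[-0.2,0,0],[0,0,0]],[-0.68,[-0.2,0,0],[0,0,0]],[-0.68,[-0.2,0,0],[0,0,0]],[-0.68,[-0.2,0,0],[0,0,0]],[-0.68,[-0.2,0,0],[0,0,0]],[-0.68,[0,0,0],[0,0,0]]])

```text
t: 15.38
ee_pos: [533.8, 74.9, 39.9]
orientation: [-0.177, 3.136, 0.0]
ft_force: [0.2, -0.7, -0.7]
width: 14.3
grasp_force: 0.0
```

apply_moves(targets=[[-0.68,[-0.2,0,0],[0,0,0]],[-0.68,[-0.1,0,0],[0,0,0]],[-0.68,[0,0,0],[0,0,0]]])

```text
t: 15.75
ee_pos: [548.2, 76.5, 39.9]
orientation: [-0.177, 3.136, 0.0]
ft_force: [-0.1, -0.5, -0.1]
width: 13.8
grasp_force: 0.0
```

```bash
python3 -c "
from h import *
ee()"
```

```text
t 15.75 ee eng [-98.8  -2.9  39.9] yaw err -0.0003 F [-0.1 -0.5 -0.1] w 13.8
```

Now fine steps until it touches the stop.

apply_moves(targets=[[-0.68,[-0.06,0,0],[0,0,0]],[-0.68,[-0.06,0,0],[0,0,0]],[-0.68,[0,0,0],[0,0,0]]])

```text
t: 16.12
ee_pos: [553.9, 77.2, 39.9]
orientation: [-0.177, 3.136, 0.0]
ft_force: [0.2, -0.1, 0.0]
width: 14.0
grasp_force: 0.0
```

apply_moves(targets=[[-0.68,[-0.04,0,0],[0,0,0]],[-0.68,[0,0,0],[0,0,0]]])

```text
t: 16.38
ee_pos: [555.5, 77.3, 39.8]
orientation: [0.177, -3.136, 0.0]
ft_force: [0.4, -0.2, -0.2]
width: 13.9
grasp_force: 0.2
```

apply_moves(targets=[[-0.68,[-0.03,0,0],[0,0,0]],[-0.68,[0,0,0],[0,0,0]]])

```text
t: 16.62
ee_pos: [555.6, 77.3, 39.6]
orientation: [0.177, -3.134, 0.0]
ft_force: [-5.1, -0.4, 3.9]
width: 14.1
grasp_force: 2.4
```

```bash
python3 samp.py
```

```text
t 16.62 ee eng [-91.3  -2.9  39.6] yaw err -0.0002 F [-5.1 -0.4  3.9] w 14.1
0.68 [296.5, 252.6, 344.4, 348.3] [array([-33.3,  -1.9]), array([26.5, 28.5]), np.float64(0.1)] x -46.488377 -19.98243 y -16.168898 12.362345
0.22 [166.9, 62.1, 483.5, 277.2] [array([-130.3,    0.5]), array([113.4, 157.1]), np.float64(0.2)] x -187.18837 -73.866905 y -78.17845 79.11314
pale_sample 0.95 [-25.5   0.3  35. ]
guide_rail 0.77 [-177.5   25.5   35. ]
```

Contact force appears at TCP x = -91 mm, as expected for the sample home against the stop. I'll back off and check how it sits against the rail.

apply_moves(targets=[[-0.68,[0.3,0,0],[0,0,0]],[-0.68,[0.5,0,-0.5],[0,0,0]],[-1,[0.3,-0.8,-1],[0,0,0]],[-1,[0,-0.5,-1],[0,0,0]],[-1,[0,0,0],[0,0,0]]])

```text
t: 17.55
ee_pos: [512.7, 7.5, 166.0]
orientation: [-0.173, 3.128, -0.001]
ft_force: [-0.1, 1.3, -0.5]
width: 0.4
grasp_force: 0.0
```

```bash
python3 samp.py c1.png
```

```text
t 17.55 ee eng [-141.8  -67.4  166. ] yaw err -0.0024 F [-0.1  1.3 -0.5] w 0.4
0.94 [36.8, 98.1, 148.4, 177.0] [array([-192.6, -281.8]), array([104.2,  45.7]), np.float64(69.8)] x -227.854 -156.28625 y -336.48074 -225.98364
0.91 [362.8, 242.7, 408.2, 250.3] [array([-79.4,   0.3]), array([49.5, 11.4]), np.float64(90.0)] x -85.12206 -73.6944 y -24.459816 25.051023
0.28 [297.2, 137.1, 478.6, 360.3] [array([-116.4,   -4.3]), array([167.5, 154.2]), np.float64(90.0)] x -193.50926 -39.264523 y -88.03002 79.50195
sample_lead 0.57 [-173.3 -239.6   35. ]
pale_sample 0.55 [-191.2 -286.9   35. ]
guide_rail 0.75 [-178.3   23.1   35. ]
```

View pics/c1.png

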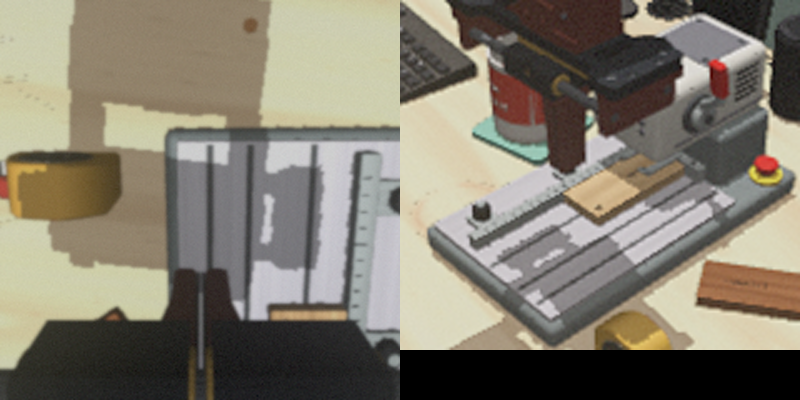

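The sample's trailing end is at x of about -80 with only a thin gap to the rail, and the lever is still up. I'll press its right side gently to confirm it is flush.

apply_moves(targets=[[-1,[-0.65,0,0],[0,0,0]],[-1,[-0.65,0,0.3],[0,0,0]],[-1,[0,0.2,1],[0,0,0]],[-1,[0,0.2,0.9],[0,0,0]],[-1,[0,0,0.3],[0,0,0]],[-1,[0,0,0],[0,0,0]]])

```text
t: 18.65
ee_pos: [572.1, 36.2, 37.0]
orientation: [0.178, -3.135, -0.0]
ft_force: [1.7, -0.3, 0.4]
width: -0.0
grasp_force: 0.0
```

```bash
python3 -c "
from h import *
ee()"
```

```text
t 18.65 ee eng [-79.6 -45.6  37. ] yaw err 0.0006 F [ 1.7 -0.3  0.4] w -0.0
```

apply_moves(targets=[[-1,[-0.08,0.1,-0.05],[0,0,0]],[-1,[0,0.08,0],[0,0,0]],[-1,[0,0.04,0],[0,0,0]],[-1,[0,0,0],[0,0,0]]])

```text
t: 19.15
ee_pos: [575.3, 47.5, 40.0]
orientation: [-0.177, 3.136, -0.0]
ft_force: [-0.1, 0.5, -0.5]
width: 0.3
grasp_force: 0.0
```

apply_moves(targets=[[-1,[0,0.03,0],[0,0,0]],[-1,[0,0,0],[0,0,0]]])

```text
t: 19.4
ee_pos: [575.1, 48.9, 39.9]
orientation: [0.177, -3.137, 0.0]
ft_force: [-0.0, -0.6, -0.4]
width: 0.4
grasp_force: 0.0
```

```bash
python3 -c "
from h import *
ee()"
```

```text
t 19.4 ee eng [-75.1 -33.4  39.9] yaw err -0.0003 F [-0.  -0.6 -0.4] w 0.4
```

apply_moves(targets=[[-1,[0,0.03,0],[0,0,0]],[-1,[0,0,0],[0,0,0]]])

```text
t: 19.65
ee_pos: [575.1, 49.4, 39.9]
orientation: [-0.178, 3.136, -0.002]
ft_force: [1.1, -6.7, -0.2]
width: 0.2
grasp_force: 3.0
```

apply_moves(targets=[[-1,[0,0.02,0],[0,0,0]],[-1,[0,0,0],[0,0,0]]])

```text
t: 19.9
ee_pos: [575.1, 49.5, 39.9]
orientation: [-0.178, 3.136, -0.004]
ft_force: [1.7, -11.8, 0.4]
width: 0.1
grasp_force: 5.6
```

```bash
python3 -c "
from h import *
ee()"
```

```text
t 19.9 ee eng [-75.1 -32.8  39.9] yaw err 0.0003 F [  1.7 -11.8   0.4] w 0.1
```

Contact again at y = -33 mm, so it is flush. Next is the lever: rise, move over it, and descend around the grip.

apply_moves(targets=[[-1,[0.05,-0.3,0],[0,0,0]],[-1,[0,0,-1],[0,0,0]],[-0.4,[0,0,-1],[0,0,0]],[-0.4,[0,0,-1],[0,0,0]],[-0.4,[0,0,-1],[0,0,0]],[-0.4,[-1,-0.28,-0.1],[0,0,0]],[-0.4,[-1,-0.25,0],[0,0,0]],[-0.4,[0,0,0],[0,0,0]]])

```text
t: 20.9
ee_pos: [678.7, 20.1, 244.4]
orientation: [-0.175, 3.136, 0.0]
ft_force: [-0.7, 0.9, -0.6]
width: 26.6
grasp_force: 0.0
```

```bash
python3 -c "
from h import *
ee()
im=wgrab()
p=lambda r,n,a,y=-76:proj(im,T((20-r*np.cos(a)+n*np.sin(a),y,122+r*np.sin(a)+n*np.cos(a)))).round(1).tolist()
for d in(90,96):
    a=np.radians(d);print(d,p(70,-5,a),p(70,5,a),p(36,-5,a))
g=cv2.cvtColor(im['pixels'],cv2.COLOR_BGR2HSV);m=(((g[...,0]<6)|(g[...,0]>174))&(g[...,1]>140)&(g[...,2]>70)).astype(np.uint8)
n,l,s,c=cv2.connectedComponentsWithStats(m)
print([(s[i].tolist(),c[i].round(1)) for i in range(1,n) if s[i,4]>60])
"
```

```text
t 20.9 ee eng [ 24.5 -73.6 244.4] yaw err -0.0012 F [-0.7  0.9 -0.6] w 26.6
90 [316.2, 199.6] [316.2, 212.1] [316.7, 188.8]
96 [316.2, 208.9] [316.3, 220.6] [316.7, 193.1]
[([27, 0, 37, 75, 392], array([45.8, 39.8])), ([309, 184, 18, 12, 199], array([317.4, 189.8])), ([314, 217, 16, 15, 192], array([321.6, 224. ]))]
```

```bash
python3 -c "
from h import *
im=wgrab()
p=lambda r,n,a,y=-76:proj(im,T((20-r*np.cos(a)+n*np.sin(a),y,122+r*np.sin(a)+n*np.cos(a)))).round(1).tolist()
for d in(70,75,80,85,90,96):
    a=np.radians(d);print(d,'base',p(36,-5,a)[1],'edge',p(70,-5,a)[1],'back',p(70,5,a)[1])
print(im['pixels'][178:236:2,316].tolist())
s=grab('scene');m=None
g=cv2.cvtColor(s['pixels'],cv2.COLOR_BGR2HSV);m=(((g[...,0]<6)|(g[...,0]>174))&(g[...,1]>140)&(g[...,2]>60)).astype(np.uint8)
n,l,st,c=cv2.connectedComponentsWithStats(m);print([(st[i].tolist(),c[i].round(1)) for i in range(1,n) if st[i,4]>15])
for d in(70,80,90,96):
    a=np.radians(d);print(d,[proj(s,T((20-r*np.cos(a),-76,122+r*np.sin(a)))).round(1).tolist() for r in(36,53,70)])
"
```

```text
70 base 176.9 edge 170.4 back 183.5
75 base 180.5 edge 178.3 back 191.5
80 base 184.1 edge 186.4 back 199.5
85 base 187.7 edge 194.5 back 207.4
90 base 191.3 edge 202.4 back 214.9
96 base 195.6 edge 211.7 back 223.4
[[149, 144, 147], [148, 142, 145], [149, 145, 148], [105, 105, 121], [45, 52, 92], [48, 54, 129], [53, 59, 154], [51, 57, 160], [56, 62, 161], [54, 63, 160], [55, 62, 140], [93, 96, 105], [103, 105, 99], [99, 101, 98], [102, 104, 100], [101, 102, 97], [100, 103, 99], [84, 104, 112], [69, 145, 171], [77, 179, 200], [74, 167, 187], [60, 78, 185], [69, 80, 228], [72, 79, 234], [71, 79, 234], [69, 78, 235], [65, 77, 231], [92, 117, 220], [148, 152, 156]]
[([230, 51, 7, 12, 33], array([232.9,  57.2])), ([197, 82, 33, 8, 58], array([214.5,  85.7])), ([354, 154, 7, 15, 87], array([357. , 161.1])), ([266, 157, 30, 22, 364], array([281.2, 167.9])), ([188, 159, 6, 7, 24], array([189.8, 162.2])), ([15, 181, 29, 9, 58], array([ 28.3, 184.1])), ([0, 191, 13, 10, 73], array([  5.8, 195. ])), ([31, 192, 22, 7, 83], array([ 40.1, 195. ])), ([372, 192, 9, 8, 53], array([376. , 195.3])), (
[... 466 characters left out ...]
, 247.1])), ([71, 245, 8, 10, 19], array([ 74.2, 249.3])), ([112, 248, 10, 19, 54], array([117.8, 257.8])), ([31, 253, 9, 9, 38], array([ 35.1, 257.3])), ([13, 259, 30, 15, 108], array([ 32.2, 268. ])), ([126, 258, 7, 13, 49], array([129.3, 264.4])), ([98, 260, 16, 10, 40], array([106.3, 265.1])), ([49, 264, 29, 11, 136], array([ 65.5, 268.9])), ([332, 272, 5, 6, 19], array([333.9, 274.3])), ([104, 280, 16, 9, 37], array([111.8, 284.1])), ([429, 338, 20, 40, 115], array([439. , 354.2]))]
70 [[355.3, 170.2], [353.7, 164.8], [352.1, 159.2]]
80 [[357.3, 168.4], [356.7, 162.2], [356.2, 155.8]]
90 [[359.3, 167.1], [359.8, 160.2], [360.2, 153.2]]
96 [[360.6, 166.5], [361.6, 159.4], [362.6, 152.1]]
```

The wrist profile of the grip (dark front face 3 px high, then 11 px of top face) and the scene blob at (357,161) both fit a lever angle of only about 80° (0.88 rad). It may not have passed 0.95, so the order of the steps is in doubt. The safe fix is to draw the sample back out, raise the lever fully, and push home again. I'll drag it by pressing lightly on top.

apply_moves(targets=[[-1,[1,0.7,0],[0,0,0]],[-1,[0.97,0.7,0],[0,0,0]],[-1,[0,0,1],[0,0,0]],[-1,[0,0,1],[0,0,0]],[-1,[0,0,1],[0,0,0]],[-1,[0,0,0.6],[0,0,0]],[-1,[0,0,0],[0,0,0]]])

```text
t: 21.92
ee_pos: [567.7, 79.3, 63.2]
orientation: [0.177, -3.131, 0.0]
ft_force: [-0.1, -0.2, 0.3]
width: 0.2
grasp_force: 0.0
```

```bash
python3 -c "
from h import *
ee()"
```

```text
t 21.93 ee eng [-79.1  -2.3  63.2] yaw err 0.0 F [-0.1 -0.2  0.3] w 0.2
```

apply_moves(targets=[[-1,[-0.04,0,0.25],[0,0,0]],[-1,[0,0,0.06],[0,0,0]],[-1,[0,0,0],[0,0,0]]])

```text
t: 22.3
ee_pos: [573.0, 79.8, 50.0]
orientation: [-0.177, 3.136, 0.0]
ft_force: [0.1, -0.3, -0.3]
width: 0.3
grasp_force: 0.0
```

apply_moves(targets=[[-1,[0,0,0.03],[0,0,0]],[-1,[0,0,0],[0,0,0]]])

```text
t: 22.55
ee_pos: [572.8, 79.8, 48.1]
orientation: [-0.177, 3.136, -0.0]
ft_force: [-0.8, 0.3, -0.3]
width: 0.2
grasp_force: 0.0
```

apply_moves(targets=[[-1,[0,0,0.03],[0,0,0]],[-1,[0,0,0],[0,0,0]]])

```text
t: 22.8
ee_pos: [572.9, 79.8, 47.8]
orientation: [-0.177, 3.136, 0.0]
ft_force: [-4.6, -0.4, 13.2]
width: 0.6
grasp_force: 6.7
```

apply_moves(targets=[[-1,[0,0,0.02],[0,0,0]],[-1,[0,0,0],[0,0,0]]])

```text
t: 23.05
ee_pos: [572.9, 79.8, 47.7]
orientation: [-0.177, 3.136, 0.0]
ft_force: [-6.8, -0.8, 22.8]
width: 0.4
grasp_force: 11.3
```

apply_moves(targets=[[-1,[0.1,0,0],[0,0,0]],[-1,[0.12,0,0],[0,0,0]],[-1,[0.12,0,0],[0,0,0]],[-1,[0.06,0,0],[0,0,0]],[-1,[0,0,0],[0,0,0]],[-1,[0,0,-0.3],[0,0,0]],[-1,[1,0,-1],[0,0,0]],[-1,[0,0,0],[0,0,0]]])

```text
t: 24.05
ee_pos: [507.5, 72.4, 106.9]
orientation: [-0.177, 3.135, 0.0]
ft_force: [0.1, 0.2, 0.3]
width: 0.3
grasp_force: 0.0
```

```bash
python3 samp.py
```

```text
t 24.05 ee eng [-139.7   -2.4  106.9] yaw err -0.0002 F [0.1 0.2 0.3] w 0.3
0.77 [0.0, 121.4, 39.9, 183.8] [array([-180.1, -230.4]), array([30.4, 46. ]), np.float64(70.3)] x -206.8741 -156.97446 y -249.3366 -209.90501
sample_lead 0.9 [-173.  -227.9   35. ]
pale_sample 0.6 [-42.4   1.1  35. ]
guide_rail 0.86 [-178.1   26.1   35. ]
```

apply_moves(targets=[[-1,[0,-0.74,-0.43],[0,0,0]],[-1,[0,-0.74,-0.43],[0,0,0]],[-1,[-0.8,0,0],[0,0,0]],[-1,[-0.8,0,0],[0,0,0]],[-1,[-0.8,0,0],[0,0,0]],[-1,[0,0,0],[0,0,0]]])

```text
t: 25.1
ee_pos: [638.9, 12.7, 146.4]
orientation: [-0.177, 3.136, -0.0]
ft_force: [0.4, 0.3, -0.3]
width: 0.5
grasp_force: 0.0
```

```bash
python3 -c "
from h import *
ee()"
```

```text
t 25.1 ee eng [-15.9 -76.5 146.4] yaw err -0.0001 F [ 0.4  0.3 -0.3] w 0.5
```

apply_moves(targets=[[-1,[-0.1,0,0],[0,0,0]],[-1,[-0.1,0,0],[0,0,0]],[-1,[-0.1,0,0],[0,0,0]],[-1,[-0.1,0,0],[0,0,0]],[-1,[0,0,0],[0,0,0]]])

```text
t: 25.72
ee_pos: [656.7, 14.8, 147.7]
orientation: [-0.177, 3.136, -0.0]
ft_force: [-0.6, -0.5, -0.8]
width: 0.2
grasp_force: 0.1
```

apply_moves(targets=[[-1,[-0.06,0,0],[0,0,0]],[-1,[-0.06,0,0],[0,0,0]],[-1,[0,0,0],[0,0,0]]])

```text
t: 26.1
ee_pos: [662.0, 15.4, 147.5]
orientation: [0.177, -3.136, 0.0]
ft_force: [-4.6, -0.4, 3.7]
width: 0.5
grasp_force: 2.3
```

apply_moves(targets=[[-1,[-0.08,0,0],[0,0,0]],[-1,[0,0,0],[0,0,0]]])

```text
t: 26.35
ee_pos: [662.7, 15.5, 147.4]
orientation: [0.177, -3.129, 0.0]
ft_force: [-16.1, -1.8, 11.5]
width: 0.6
grasp_force: 8.3
```

apply_moves(targets=[[-1,[-0.08,0,0],[0,0,0]],[-1,[0,0,0],[0,0,0]]])

```text
t: 26.6
ee_pos: [663.1, 15.4, 147.2]
orientation: [0.176, -3.121, 0.001]
ft_force: [-28.9, -4.4, 21.2]
width: 0.7
grasp_force: 14.9
```

apply_moves(targets=[[-1,[-0.08,0,0],[0,0,0]],[-1,[0,0,0],[0,0,0]]])

```text
t: 26.85
ee_pos: [663.4, 15.4, 147.1]
orientation: [0.176, -3.113, 0.001]
ft_force: [-41.2, -7.1, 30.4]
width: 0.2
grasp_force: 21.7
```

A firm stop at x of about 8.5 mm is where the end of travel should be. I'll back off and check the angle.

apply_moves(targets=[[-1,[0.4,0,0],[0,0,0]],[-1,[1,0,0],[0,0,0]],[-1,[1,0,0],[0,0,0]],[-1,[1,0,0],[0,0,0]],[-1,[0,0,0],[0,0,0]]])

```text
t: 27.48
ee_pos: [502.4, -2.5, 147.4]
orientation: [0.176, -3.135, -0.0]
ft_force: [0.8, -0.6, -0.4]
width: 0.3
grasp_force: 0.0
```

```bash
python3 samp.py; python3 -c "
from h import *
s=grab('scene')
g=cv2.cvtColor(s['pixels'],cv2.COLOR_BGR2HSV);m=(((g[...,0]<6)|(g[...,0]>174))&(g[...,1]>140)&(g[...,2]>60)).astype(np.uint8)
n,l,st,c=cv2.connectedComponentsWithStats(m);print([(st[i].tolist(),c[i].round(1)) for i in range(1,n) if st[i,4]>15 and 335<c[i][0]<380 and c[i][1]<190])
cv2.imwrite('pics/d1.png',cv2.resize(s['pixels'][130:250,270:390],(600,600),interpolation=cv2.INTER_CUBIC))
"
```

```text
t 27.48 ee eng [-153.2  -76.2  147.4] yaw err -0.0008 F [ 0.8 -0.6 -0.4] w 0.3
0.89 [29.5, 109.8, 151.2, 191.1] [array([-193.7, -280.6]), array([103.1,  45.4]), np.float64(69.5)] x -229.18814 -158.2011 y -334.94177 -227.1104
0.79 [370.3, 246.7, 420.7, 261.8] [array([-98.1,   1.7]), array([50.3, 13.2]), np.float64(76.8)] x -101.103 -86.08287 y -23.896673 24.967693
pale_sample 0.68 [-192.2 -284.9   35. ]
guide_rail 0.81 [-178.7   25.1   35. ]
[([358, 151, 8, 16, 99], array([361.8, 158.8]))]
```

View pics/d1.png

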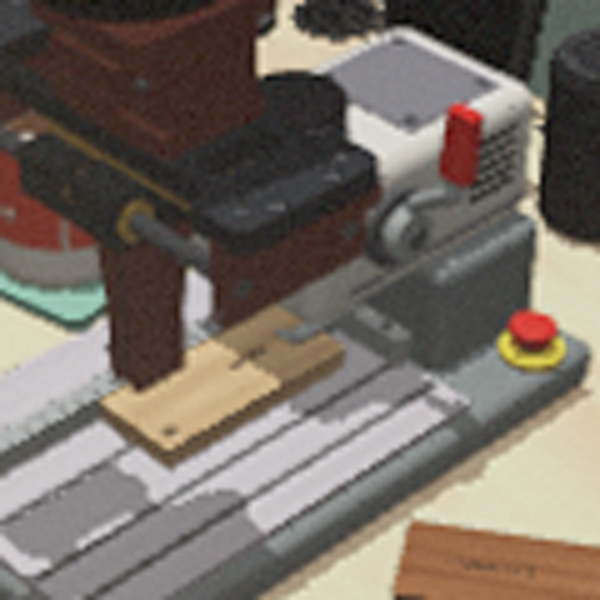

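The grip blob has moved to (361.8,158.8), matching 96°, so the lever is now fully up. The sample lies about 18 mm out, still along the rail. I'll push it home again.

apply_moves(targets=[[-0.68,[0,0.73,0],[0,0,0]],[-0.68,[0,0.73,0],[0,0,0]],[-0.68,[-0.5,0,1],[0,0,0]],[-0.68,[0,0,0.9],[0,0,0]],[-0.68,[0,0,0.25],[0,0,0]],[-0.68,[0,0,0],[0,0,0]]])

```text
t: 28.58
ee_pos: [521.7, 73.0, 39.7]
orientation: [0.177, -3.135, 0.0]
ft_force: [0.1, -0.6, 0.4]
width: 14.0
grasp_force: 0.0
```

```bash
python3 -c "
from h import *
ee()"
```

```text
t 28.57 ee eng [-125.5   -3.4   39.7] yaw err -0.0003 F [ 0.1 -0.6  0.4] w 14.0
```

Home was TCP x = -91.3, so 34 mm to go.

apply_moves(targets=[[-0.68,[-0.2,0,0],[0,0,0]],[-0.68,[-0.16,0,0],[0,0,0]],[-0.68,[-0.16,0,0],[0,0,0]],[-0.68,[-0.12,0,0],[0,0,0]],[-0.68,[0,0,0],[0,0,0]]])

```text
t: 29.2
ee_pos: [554.4, 76.7, 40.3]
orientation: [-0.177, 3.136, 0.0]
ft_force: [0.1, -0.9, 0.4]
width: 14.1
grasp_force: 0.0
```

apply_moves(targets=[[-0.68,[-0.04,0,0],[0,0,0]],[-0.68,[0,0,0],[0,0,0]]])

```text
t: 29.45
ee_pos: [555.5, 76.8, 40.0]
orientation: [0.177, -3.136, 0.0]
ft_force: [-0.2, 1.7, 0.8]
width: 13.8
grasp_force: 0.0
```

apply_moves(targets=[[-0.68,[-0.03,0,0],[0,0,0]],[-0.68,[0,0,0],[0,0,0]]])

```text
t: 29.7
ee_pos: [555.6, 76.8, 39.8]
orientation: [0.177, -3.134, 0.0]
ft_force: [-5.7, 0.8, 3.7]
width: 14.1
grasp_force: 2.6
```

apply_moves(targets=[[-1,[0.2,0,0],[0,0,0]],[-1,[0,0,-0.6],[0,0,0]],[-1,[0,-1,0],[0,0,0]],[-1,[-0.52,0,0],[0,0,0]],[-1,[0,0,0.6],[0,0,0]],[-1,[0,0.18,0],[0,0,0]],[-1,[0,0.12,0],[0,0,0]],[-1,[0,0,0],[0,0,0]]])

```text
t: 30.7
ee_pos: [577.3, 44.9, 41.0]
orientation: [-0.179, 3.135, 0.0]
ft_force: [-0.6, -0.2, -0.7]
width: 0.2
grasp_force: 0.0
```

apply_moves(targets=[[-1,[0,0.04,0],[0,0,0]],[-1,[0,0.04,0],[0,0,0]],[-1,[0,0,0],[0,0,0]]])

```text
t: 31.08
ee_pos: [576.6, 48.1, 40.3]
orientation: [-0.177, 3.136, -0.0]
ft_force: [0.0, -0.8, 0.8]
width: 0.1
grasp_force: 0.0
```

```bash
python3 -c "
from h import *
ee()"
```

```text
t 31.07 ee eng [-73.7 -34.3  40.3] yaw err -0.0001 F [ 0.  -0.8  0.8] w 0.1
```

apply_moves(targets=[[-1,[0,0.04,0],[0,0,0]],[-1,[0,0,0],[0,0,0]],[-1,[0,0.02,0],[0,0,0]],[-1,[0,0,0],[0,0,0]]])

```text
t: 31.58
ee_pos: [576.4, 49.6, 40.1]
orientation: [-0.178, 3.136, -0.003]
ft_force: [1.1, -10.2, 1.7]
width: 0.6
grasp_force: 4.8
```

```bash
python3 -c "
from h import *
ee()"
```

```text
t 31.57 ee eng [-73.7 -32.8  40.1] yaw err 0.0002 F [  1.1 -10.2   1.7] w 0.6
```

Flush again. To lower the lever I'll go behind it with shut fingers and push it forward and down along its arc.

apply_moves(targets=[[-1,[0.06,-0.3,0],[0,0,0]],[-1,[0,0,-1],[0,0,0]],[-1,[0,0,-1],[0,0,0]],[-1,[0,0,-1],[0,0,0]],[-1,[-0.4,-0.2,-1],[0,0,0]],[-1,[-1,-0.36,0],[0,0,0]],[-1,[-1,0,0],[0,0,0]],[-1,[-0.16,0,0],[0,0,0]]])

```text
t: 32.58
ee_pos: [707.1, 21.9, 239.5]
orientation: [-0.176, 3.136, 0.001]
ft_force: [0.2, 0.8, -0.2]
width: 0.3
grasp_force: 0.0
```

apply_moves(targets=[[-1,[0,0,0],[0,0,0]],[-1,[0,0,0],[0,0,0]]])

```text
t: 32.83
ee_pos: [703.9, 22.2, 239.8]
orientation: [0.177, -3.135, -0.0]
ft_force: [0.6, -0.7, 0.4]
width: 0.6
grasp_force: 0.0
```

```bash
python3 -c "
from h import *
ee()"
```

```text
t 32.83 ee eng [ 49.8 -74.4 239.8] yaw err -0.0002 F [ 0.6 -0.7  0.4] w 0.6
```

apply_moves(targets=[[-1,[0,-0.03,0.7],[0,0,0]],[-1,[0,0,0.58],[0,0,0]],[-1,[0,0,0],[0,0,0]],[-1,[0.19,0,0],[0,0,0]],[-1,[0.2,0,-0.02],[0,0,0]],[-1,[0.2,0,0.016],[0,0,0]],[-1,[0.19,0,0.05],[0,0,0]],[-1,[0,0,0],[0,0,0]]])

```text
t: 33.83
ee_pos: [665.7, 16.3, 174.1]
orientation: [0.177, -3.136, 0.0]
ft_force: [0.1, -0.6, 0.3]
width: 0.6
grasp_force: 0.1
```

```bash
python3 -c "
from h import *
ee()"
```

```text
t 33.83 ee eng [ 11.2 -76.  174.1] yaw err -0.0004 F [ 0.1 -0.6  0.3] w 0.6
```

Continue 65° → 55° → 45° → 38° → 32°.

apply_moves(targets=[[-1,[0.176,0,0.082],[0,0,0]],[-1,[0.158,0,0.11],[0,0,0]],[-1,[0.098,0,0.092],[0,0,0]],[-1,[0.078,0,0.09],[0,0,0]],[-1,[0,0,0],[0,0,0]]])

```text
t: 34.45
ee_pos: [640.6, 13.5, 154.3]
orientation: [0.177, -3.135, -0.0]
ft_force: [0.5, -0.4, 1.1]
width: 0.1
grasp_force: 0.4
```

apply_moves(targets=[[-1,[0.02,0,0.05],[0,0,0]],[-1,[0,0,0],[0,0,0]]])

```text
t: 34.7
ee_pos: [640.6, 13.4, 153.2]
orientation: [-0.177, 3.136, -0.0]
ft_force: [-0.0, 0.6, 7.4]
width: 0.4
grasp_force: 2.8
```

```bash
python3 -c "
from h import *
ee()"
```

```text
t 34.7 ee eng [-14.1 -76.  153.2] yaw err -0.0002 F [-0.   0.6  7.4] w 0.4
```

Keep pressing down until the stop.

apply_moves(targets=[[-1,[0,0,0.04],[0,0,0]],[-1,[0,0,0],[0,0,0]]])

```text
t: 34.95
ee_pos: [641.4, 13.4, 152.4]
orientation: [-0.177, 3.134, -0.0]
ft_force: [-0.8, -0.1, 12.8]
width: 0.3
grasp_force: 5.4
```

apply_moves(targets=[[-1,[0,0,0.04],[0,0,0]],[-1,[0,0,0],[0,0,0]]])

```text
t: 35.2
ee_pos: [642.4, 13.5, 151.5]
orientation: [-0.177, 3.132, -0.0]
ft_force: [0.0, -0.6, 17.6]
width: 0.1
grasp_force: 7.6
```

apply_moves(targets=[[-1,[0,0,0.02],[0,0,0]],[-1,[0,0,0],[0,0,0]]])

```text
t: 35.45
ee_pos: [642.8, 13.5, 151.2]
orientation: [-0.177, 3.131, -0.001]
ft_force: [-1.2, 0.3, 21.0]
width: -0.1
grasp_force: 9.0
```

Kinematics put the lever at about 30°. I'll lift away and check.

apply_moves(targets=[[-1,[-0.1,0,-0.5],[0,0,0]],[-1,[0,0,-1],[0,0,0]],[-1,[0.5,-0.5,-0.6],[0,0,0]],[-1,[1,0,0],[0,0,0]],[-1,[1,0,0],[0,0,0]],[-1,[1,0,0],[0,0,0]],[-1,[0,0,0],[0,0,0]]])

```text
t: 36.33
ee_pos: [470.4, -30.5, 251.9]
orientation: [0.176, -3.133, -0.001]
ft_force: [0.0, -0.3, 0.9]
width: 0.6
grasp_force: 0.0
```

```bash
python3 samp.py; python3 -c "
from h import *
s=grab('scene')
g=cv2.cvtColor(s['pixels'],cv2.COLOR_BGR2HSV);m=(((g[...,0]<6)|(g[...,0]>174))&(g[...,1]>140)&(g[...,2]>60)).astype(np.uint8)
n,l,st,c=cv2.connectedComponentsWithStats(m);print([(st[i].tolist(),c[i].round(1)) for i in range(1,n) if st[i,4]>15 and 325<c[i][0]<380 and c[i][1]<190])
for d in(25,30,35,40,45):
    a=np.radians(d);print(d,[proj(s,T((20-r*np.cos(a),-76,122+r*np.sin(a)))).round(1).tolist() for r in(36,53,70)])
o=cv2.imread('pics/scene0.png');f=lambda i:cv2.resize(i[140:240,280:390],(396,360),interpolation=cv2.INTER_CUBIC)
g=cv2.cvtColor(o,cv2.COLOR_BGR2HSV);m=(((g[...,0]<6)|(g[...,0]>174))&(g[...,1]>140)&(g[...,2]>60)).astype(np.uint8)
n,l,st,c=cv2.connectedComponentsWithStats(m);print('start',[(st[i].tolist(),c[i].round(1)) for i in range(1,n) if st[i,4]>15 and 325<c[i][0]<380 and c[i][1]<190])
cv2.imwrite('pics/e1.png',np.hstack([f(o),f(s['pixels'])]))
"
```

```text
t 36.33 ee eng [-188.2 -100.4  251.9] yaw err -0.0009 F [ 0.  -0.3  0.9] w 0.6
0.56 [123.4, 139.0, 212.9, 196.0] [array([-196.1, -291.1]), array([103.9,  47.4]), np.float64(70.0)] x -232.13133 -159.32336 y -346.80923 -236.13916
sample_lead 0.7 [-172.5 -247.7   35. ]
pale_sample 0.71 [-192.6 -294.    35. ]
guide_rail 0.67 [-176.8   23.2   35. ]
[([337, 175, 15, 7, 65], array([343.9, 178.4]))]
25 [[348.2, 181.3], [343.2, 181.4], [338.0, 181.5]]
30 [[348.7, 179.9], [344.0, 179.3], [339.0, 178.7]]
35 [[349.4, 178.6], [344.9, 177.3], [340.2, 176.0]]
40 [[350.0, 177.2], [345.9, 175.3], [341.6, 173.3]]
45 [[350.8, 175.9], [347.0, 173.3], [343.1, 170.7]]
start [([340, 170, 13, 9, 56], array([346.2, 173.8]))]
```

View pics/e1.png

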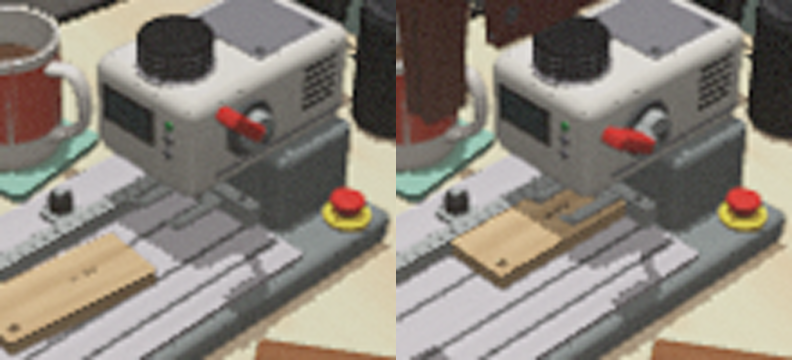

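The lever is now lower than at the start: its centre is at (343.9,178.4), which fits about 31°. The foot lies on the sample. One numeric check of the sample's trailing corners before handing in.

```bash
python3 -c "
from h import *
s=grab('scene')
print([proj(s,T(p)).round(1).tolist() for p in((-80,24,47),(-80,-24,47),(-178,24,49))], 'seen ~(295,206.7),(308.9,219.7)')
for q in ctrl.masks_of('pale_sample','scene')[:2]:
    if q['bbox'][3]<300:
        c=max(cv2.findContours(q['region'].astype(np.uint8),0,1)[0],key=cv2.contourArea)
        p=np.array([inv(onz(s,x,47))[:2] for x in c[:,0]]);print(q['bbox'],p.min(0),p.max(0))
print([(k,r['score'],inv(onz(s,r['xy'],35)).round(1)) for k in('sample_lead','pale_sample','guide_rail','home') for r in ctrl.pinpoint(k,'scene')[:1]])
"
```

```text
[[294.5, 207.2], [308.5, 217.0], [259.6, 225.9]] seen ~(295,206.7),(308.9,219.7)
[293.5, 190.3, 340.2, 221.6] [-87.02337862 -33.98896632] [30.74450795 24.36030269]
[('sample_lead', 0.94, array([35. , 19.4, 35. ])), ('pale_sample', 0.75, array([-22. ,   4.7,  35. ])), ('guide_rail', 0.61, array([-172. ,   30.6,   35. ])), ('home', 0.87, array([29.4, -9.1, 35. ]))]
```

Corners agree to within the pixel accuracy, allowing for the visible side faces. Handing in.

```bash
python3 -c "
from workcell import ctrl
print(ctrl.close_job())"
```

```text
the job is handed in; nothing more can be done
None
```

I handed the job in at about 36 s: by my measurements the sample is home against the stop, flush along the rail and clamped with the lever fully down, but the hand-in returned no verdict; the first lever lift reached only about 80°, so I drew the sample back out, raised the lever fully and pushed it home again.

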